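# Time the drive pulley and lay out its clamp nuts

## Robot

A 6-joint arm with a two-finger parallel gripper is mounted at the origin on the work surface. World frame = base frame: x ahead of the robot, y to its left, z up, the work surface at z = 0. Lengths are in mm, angles in rad, forces in N, time in s.
With the tool pointing down it reaches from about 300 to 775 mm from the base axis. Payload 14.6 kg.
Tool frame: the origin (TCP) lies on the front face of the gripper's body, between the roots of the fingers; the fingertips stand 97 mm ahead of it and the grasp point (between the pads) lies 78 mm ahead of it; z points along the fingers, y is the line along which they close (so a half turn about z gives the same grasp; the last joint's range is limited). The gripper opens to 94 mm and grips with 3 to 60 N. Pads are 16 mm wide; open, the fingers measure 119 mm over their backs; the gripper's body (75 mm by 177 mm) begins 78 mm behind the grasp point.
Start: joints at [1.141, 0.3, 1.521, -0, 1.321, -0.067], TCP at [195.188, 514.19, 302.646] pointing down, gripper open.
Joint ranges: [-3.03, 3.03], [-0.79, 2.21], [0.23, 2.52], [-1.04, 4.18], [0, 3.07], [-2.55, 2.55]. Speed limits (rad/s): [2.22, 2.22, 2.57, 3.14, 3.14, 3.14].

## Interface

Orientations are given as [roll, pitch, yaw] about the fixed x, y, z axes, in that order (R = Rz(yaw) Ry(pitch) Rx(roll)).
In Python, from cell import * gives the robot as it stands.
- The arm moves only by the tool carry_out, never from a script. Its arguments are lists of equal length, an entry for each row: "slide": the shift along the world's x, y, z scaled (see below), a list of three; "dr": the turn, a rotation vector about the world's x, y, z scaled (see below), a list of three; "gripper": the opening in per cent of the stroke, from 0 (shut) to 100 (fully open). A call has 1 to 10 rows; each row is the pose to reach, as a shift and turn from the pose commanded when the call began, turning the shorter way round; what a row does not reach only later rows make up. The controller multiplies each number of a shift by 0.25 m and each number of a turn by 360 degrees. A row lasts 1/12 s, in which the tool goes at most 41.7 mm and 7.16 degrees, less where a joint would pass 70% of its speed; a pose out of reach is approached as far as the arm can. A call with a number of a shift or a turn outside -1 to 1 is refused whole. A call with a gripper value outside its range is refused whole. The fingers move at their own pace and stop on an object; "newtons" is the grip in N (left out, the last holds). Time passes only in rows, so rows that repeat a pose let the fingers close. It gives the time, the measured TCP pose, the force, the opening and the grip force at its end, in the units of the state.
- read_state(): the state, without advancing time (a new reading comes with each control period).
- camera(name): name is "side" or "top"; returns the picture (384x512x3 uint8, red, green, blue); there is no depth.
- camera_model(name): a dict with "vfov" (degrees; the focal length in pixels is half the picture's height over the tangent of half this angle, whatever the lens; pixels are square), "cx", "cy" (the principal point, pixels), "R" (3x3) and "t" (3): a world point X has camera coordinates R X + t. Camera axes: x right, y down, z forward; pixel columns grow to the right and rows downward; lengths in mm; the calibration is good to about 2 mm. A picture is of the moment at which its call begins. camera_model takes no time and is no camera call.
- sign_off(): hands the job in; it is judged then, once.
The state is a dict: "clock": time; "joints": joint angles; "qd": joint speeds; "effort": joint torques, N m; "eef_pos": TCP position; "eef_rot": TCP orientation; "wrist_force": force on the tool from outside, world axes, zero at the start; "moment": the same for the moment, N m; "finger_gap": finger opening in mm; "finger_force": force on a finger pad.
Only numpy, scipy, OpenCV 4.12 (cv2) and the standard library are available. Lean on these libraries where they do the work, as an engineer would, in place of code of your own. Each camera call takes 0.05 s, during which the arm holds its last target. There are 200 camera calls.

## Task

Get the opened drive unit ready for clamping: turn the sprung dark-grey pulley by its rim, with a light fingertip press and no forcing, until its yellow mark points straight at the red pointer. Also add brass nuts from the blue pad to the tray on the unit until the tray holds exactly three, leave the spare nuts where they stand on the pad, and do not disturb the fan, screwdriver, can and bracket.

Things in the scene. Friction and masses are not known exactly. Their poses are not given: they have to be found in the camera images.
- unit: fixed olive-green drive unit, a flat chassis 210 x 300 mm and 40 mm high (x, y, z); origin at the centre of its underside. In its frame the pulley's axis stands at y = +70 mm, the red pointer at the pulley's +x side, the tray's centre at y = -90 mm. It cannot be pushed; its place and yaw (up to 0.3 rad) vary.
- pulley_centre (a point): point on the pulley's vertical axis, level with its top face when not pressed; axes as the unit's. A fixed steel bearing cap 40 mm across stands here, 4 mm above the face, and does not turn: only the flat ring between radii 20 and 62 mm and the outer edge turn the pulley.
- sprung_pulley: dark-grey timing pulley on a sprung bearing: a solid level disc 124 mm across, 20 mm thick, flat top face 70 mm above the bench, no handle or holes (tooth lines are flush). Origin on its axis, 24 mm below the top face. Pressed down it sinks on its spring: about 2 N to start, then 1.5 N per mm, hard stop at 8 mm (14 N). Never press it with more than 40 N.
- pulley (a joint): turn of the pulley about its axis, rad, counter-clockwise from above positive; 0 or any full turn when the mark faces the pointer. Starts at least 0.6 rad away. It turns both ways without end, stiffly (0.18 N m: 3.6 N sideways at radius 50 mm), and stays where it is left. A finger pressed too lightly slips; 5 mm down or more usually carries it, with some slip.
- mark (a point): outer end of the yellow engraved radial line, 5 mm wide, on the pulley's top face: 60 mm from its axis, level with the top face.
- pointer_tip (a point): tip of the fixed red pointer, 66 mm from the pulley's axis on the unit's +x side, 18.5 mm below the pulley's top face; its axes are the unit's, so the pulley's axis lies in its -x direction. The red post behind it reaches 54 mm above the bench.
- tray_floor (a point): centre of the floor of the aluminium nut tray on the unit, 40 mm above the bench; axes as the unit's. The tray is 140 mm (x) by 90 mm (y) inside, its walls 5 mm thick and 12 mm high.
- pad: fixed blue parts pad, 180 x 180 x 3 mm, on the bench to the robot's right; origin at the centre of its underside. Four nuts stand on it, at about 48 mm either side of its centre in its x and y.
- nut0: knurled brass clamp nut, a plain upright cylinder 20 mm in diameter and 28 mm tall, about 60 g; origin at the centre of its underside. This one already stands in the tray at the start, in the half away from the pulley.
- nut1: knurled brass clamp nut, a plain upright cylinder 20 mm in diameter and 28 mm tall, about 60 g; origin at the centre of its underside. Starts standing on the blue pad.
- nut2: knurled brass clamp nut, a plain upright cylinder 20 mm in diameter and 28 mm tall, about 60 g; origin at the centre of its underside. Starts standing on the blue pad.
- nut3: knurled brass clamp nut, a plain upright cylinder 20 mm in diameter and 28 mm tall, about 60 g; origin at the centre of its underside. Starts standing on the blue pad.
- nut4: knurled brass clamp nut, a plain upright cylinder 20 mm in diameter and 28 mm tall, about 60 g; origin at the centre of its underside. Starts standing on the blue pad.
- fan: bystander: black square cooling fan, 80 x 80 x 25 mm, lying flat; origin under its centre.
- screwdriver: bystander: screwdriver with an amber handle, lying on the bench beyond the work; origin under its middle.
- can: bystander: blue spray can, 52 mm in diameter and 160 mm tall; origin under its centre.
- bracket: bystander: brass-coloured channel bracket, 100 x 60 x 25 mm; origin under its centre.

How it is judged:
By the outcome, as a careful person would: the job done as asked, in the order asked, and still so for the second after the job is handed in, with the robot touching nothing.
It also fails if it takes over 72 s, if anything falls off the work surface, if the arm or the gripper's body presses on something with over 40 N, if the wrist force passes 120 N, or if a joint passes its speed limit or range.

## Working session

There is one attempt and no reset: what is moved stays moved. The work goes in short steps, Python scripts to look and compute and a tool call to move; the robot and the scene stay as the last step left them, time stands still between calls to the robot, and variables do not carry over. Pictures are saved under pics/ and viewed, at most 10 in all, crops included, and the job is handed in when it is done.

Besides the shell and the picture viewer there is one more tool, called after "Call:" as name(argument=value, ...) on one line, values as JSON. carry_out: Moves the arm, as the interface text tells. Its arguments: {"type":"object","properties":{"slide":{"type":"array","items":{"type":"array","items":{"type":"number","minimum":-1,"maximum":1}}},"dr":{"type":"array","items":{"type":"array","items":{"type":"number","minimum":-1,"maximum":1}}},"gripper":{"type":"array","items":{"type":"number"}},"newtons":{"type":"number"}},"required":["slide","dr","gripper"]}

```bash
mkdir -p pics; ls; python3 - <<'E'
from cell import *
import cv2
s=read_state();print(s)
for n in("top","side"):
    m=camera_model(n);print(n,m)
    cv2.imwrite(f"pics/{n}0.png",camera(n)[:,:,::-1])
E
```

```text
pics
{'clock': 0.0, 'joints': array([ 1.14141848e+00,  3.00476175e-01,  1.52156355e+00, -9.36366801e-06,
        1.32071299e+00, -6.66093376e-02]), 'qd': array([-6.30612070e-04, -1.79260869e-04, -2.02484553e-03, -5.83871495e-05,
        2.67912665e-03,  1.06335849e-03]), 'effort': array([ 8.68230163e-04, -5.31795430e+01, -3.52741170e+01,  7.08779809e-02,
        2.43610900e-02, -6.57323335e-05]), 'eef_pos': array([195.1228462 , 514.06751822, 302.09090338]), 'eef_rot': array([-3.14043457e+00, -6.81636899e-05,  2.77882643e+00]), 'wrist_force': array([0.23078373, 0.08935082, 0.99891367]), 'moment': array([-0.00680161, -0.01027943,  0.02012451]), 'finger_force': 0.0, 'finger_gap': 94.02729301663538}
top {'vfov': 50.913743489624416, 'cx': 259.8332895448299, 'cy': 190.40835248668537, 'R': array([[-0.02154312, -0.99971364, -0.01041774],
       [-0.98864398,  0.02285236, -0.14852895],
       [ 0.14872449,  0.00709966, -0.98885318]]), 't': array([  88.08676856,  604.29268197, 1186.54104917])}
side {'vfov': 42.23490432951387, 'cx': 253.14889878613, 'cy': 195.62917921643862, 'R': array([[ 0.70017725, -0.7138552 , -0.01275002],
       [-0.43393762, -0.41130629, -0.80157674],
       [ 0.56696557,  0.56677852, -0.59775594]]), 't': array([-382.26821983,  335.25140205,  892.26791205])}
```

```bash
python3 - <<'E'
import cv2
a=cv2.imread("pics/top0.png");cv2.imwrite("pics/top0b.png",cv2.resize(a,(800,600),interpolation=cv2.INTER_CUBIC))
E
```

```text
(no output)
```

View pics/top0b.png

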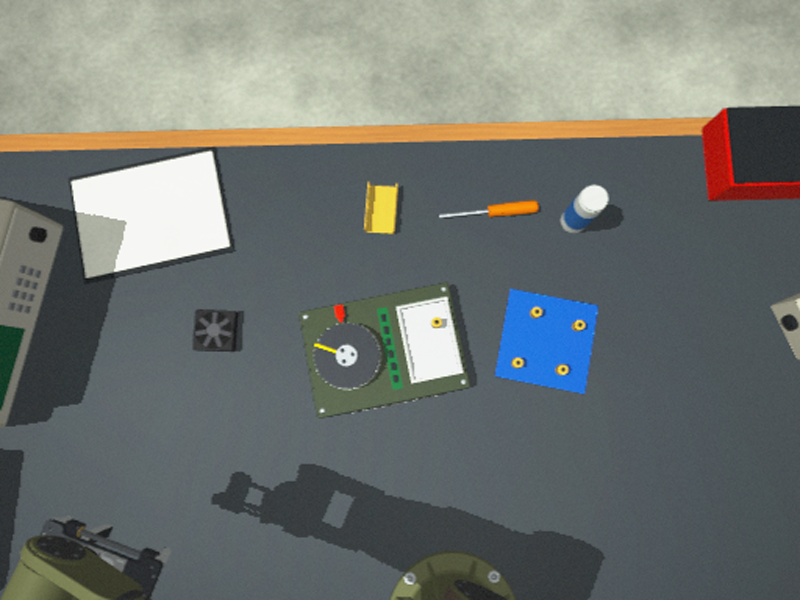

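View pics/side0.png

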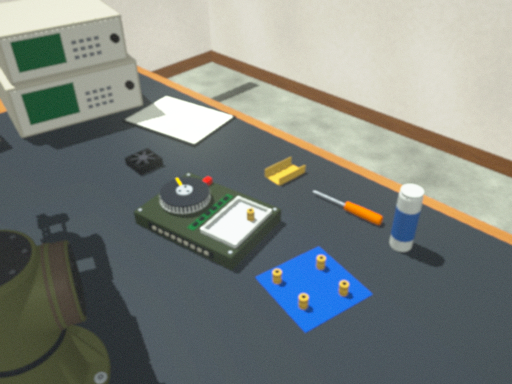

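The top view (800x600) shows the pulley cap at (346,355), the mark's end at (316,345) and the red pointer at (341,313). The tray nut is at (437,323) and the pad nuts are at (537,312), (580,325), (518,363) and (562,370). The side view agrees: one nut in the tray and four on the pad. I'll enlarge both areas next.

```bash
cat > h.py <<'E'
from cell import *
import numpy as np, cv2
def K(m):
    f=192/np.tan(np.radians(m["vfov"]/2)); return np.array([[f,0,m["cx"]],[0,f,m["cy"]],[0,0,1]])
def w(n,u,v,z):
    m=camera_model(n);R=m["R"];c=-R.T@m["t"];d=R.T@np.linalg.inv(K(m))@[u,v,1]
    return c+d*(z-c[2])/d[2]
def px(n,X):
    m=camera_model(n);p=K(m)@(m["R"]@np.array(X,float)+m["t"]);return p[:2]/p[2]
def crop(n,x0,y0,x1,y1,s,name):
    cv2.imwrite(f"pics/{name}.png",cv2.resize(camera(n)[y0:y1,x0:x1,::-1],None,fx=s,fy=s,interpolation=cv2.INTER_CUBIC))
E
python3 - <<'E'
from h import *
crop("top",188,178,388,278,4,"c1")
E
```

```text
(no output)
```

View pics/c1.png

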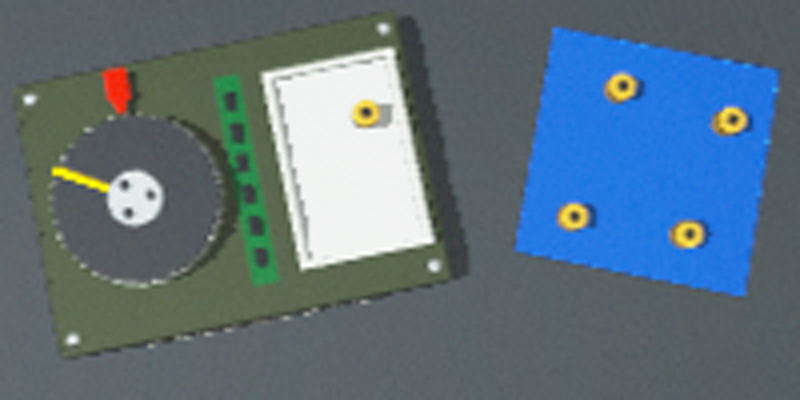

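The crop (4x, offset 188,178) shows the cap at (135,198), the mark's end at (53,171) and the pointer tip at (122,113). The tray nut is at (367,112). The pad nuts are at (623,86), (733,120), (575,216) and (690,234).

```bash
python3 - <<'E'
from h import *
np.set_printoptions(precision=1,suppress=True)
P=lambda u,v,z: w("top",188+(u+.5)/4-.5,178+(v+.5)/4-.5,z)
c=P(135,198,74);m=P(53,171,70);p=P(122,113,51.5)
print("cap",c,"mark",m,"ptr",p)
print("lens",np.hypot(*(m-c)[:2]),np.hypot(*(p-c)[:2]))
am=np.arctan2(*(m-c)[1::-1]);ap=np.arctan2(*(p-c)[1::-1]);print("ang",am,ap,"joint",am-ap)
print("nut0",P(367,112,68))
for q in[(623,86),(733,120),(575,216),(690,234)]:print("nut",P(*q,31))
A=[P(*q,3) for q in[(554,27),(779,70),(745,296),(515,252)]];print("pad",np.mean(A,0),A)
U=[P(*q,40) for q in[(14,88),(398,11),(466,278),(64,356)]];print("unit",np.mean(U,0),U)
for i in range(4):print(np.hypot(*(U[i]-U[i-1])[:2]),np.arctan2(*(U[i]-U[i-1])[1::-1]),np.hypot(*(A[i]-A[i-1])[:2]))
T=[P(*q,52) for q in[(262,73),(392,48),(435,242),(303,270)]];print("tray",np.mean(T,0),T)
s=read_state();print(s["eef_pos"],s["eef_rot"],s["clock"])
E
```

```text
cap [495.1 190.   74. ] mark [516.6 251.1  70. ] ptr [560.8 201.7  51.5]
lens 64.79858869367133 66.7727039465957
ang 1.23161596781651 0.1764039234780984 joint 1.0552120443384116
nut0 [555.5  17.2  68. ]
nut [ 575.3 -181.6   31. ]
nut [ 547.1 -264.2   31. ]
nut [ 476.6 -140.    31. ]
nut [ 461.1 -226.3   31. ]
pad [ 520.1 -203.7    3. ] [array([ 627. , -135.2,    3. ]), array([ 588.6, -310.3,    3. ]), array([ 413.6, -272.4,    3. ]), array([451.1, -96.9,   3. ])]
unit [507.9 117.1  40. ] [array([583.3, 285.7,  40. ]), array([636.2, -10.1,  40. ]), array([431.7, -54.6,  40. ]), array([380.6, 247.5,  40. ])]
206.27826548619336 0.1861788409913479 179.95840529139707
300.4656293662612 -1.393582940579639 179.20858415164983
209.29628526048845 -2.927027399382994 179.0110200268297
306.4456018163885 1.7386104322565297 179.47983109437868
tray [523.4  31.9  52. ] [array([588.9,  95.2,  52. ]), array([605.7,  -3.9,  52. ]), array([458.7, -31.4,  52. ]), array([440.2,  67.5,  52. ])]
[195.1 514.1 302.2] [-3.1 -0.   2.8] 0.15
```

Call:
carry_out(slide=[[1,-0.92,-0.3],[1,-0.92,-0.3],[1,-0.92,-0.3],[1,-0.92,-0.3],[1,-0.92,-0.3],[1,-0.92,-0.3],[1,-0.92,-0.3],[1,-0.92,-0.3],[1,-0.92,-0.3],[1,-0.92,-0.3]], dr=[[0,0,0],[0,0,0],[0,0,0],[0,0,0],[0,0,0],[0,0,0],[0,0,0],[0,0,0],[0,0,0],[0,0,0]], gripper=[0,0,0,0,0,0,0,0,0,0], newtons=10)

```text
clock: 0.98
eef_pos: [446.9, 281.8, 226.5]
eef_rot: [-3.14, -0.001, 2.775]
wrist_force: [-0.4, 0.4, -0.4]
finger_gap: 30.7
finger_force: 0.0
```

Call:
carry_out(slide=[[0.26,-0.224,-0.1],[0.26,-0.224,-0.1],[0.26,-0.224,-0.2],[0.26,-0.224,-0.2],[0.26,-0.224,-0.2],[0.26,-0.224,-0.2],[0.26,-0.224,-0.2],[0.26,-0.224,-0.2]], dr=[[0,0,0],[0,0,0],[0,0,0],[0,0,0],[0,0,0],[0,0,0],[0,0,0],[0,0,0]], gripper=[0,0,0,0,0,0,0,0])

```text
clock: 1.65
eef_pos: [509.9, 229.3, 179.0]
eef_rot: [3.14, 0.001, 2.78]
wrist_force: [-0.5, 0.4, 1.0]
finger_gap: 0.5
finger_force: 0.0
```

```bash
python3 - <<'E'
from h import *
crop("side",100,120,300,270,4,"s1")
s=read_state();print(s["eef_pos"],s["eef_rot"],s["finger_gap"])
E
```

```text
[509.92639586 229.03088555 178.83312887] [3.14045016e+00 1.21388882e-03 2.77992504e+00] 0.3777007390520166
```

View pics/s1.png

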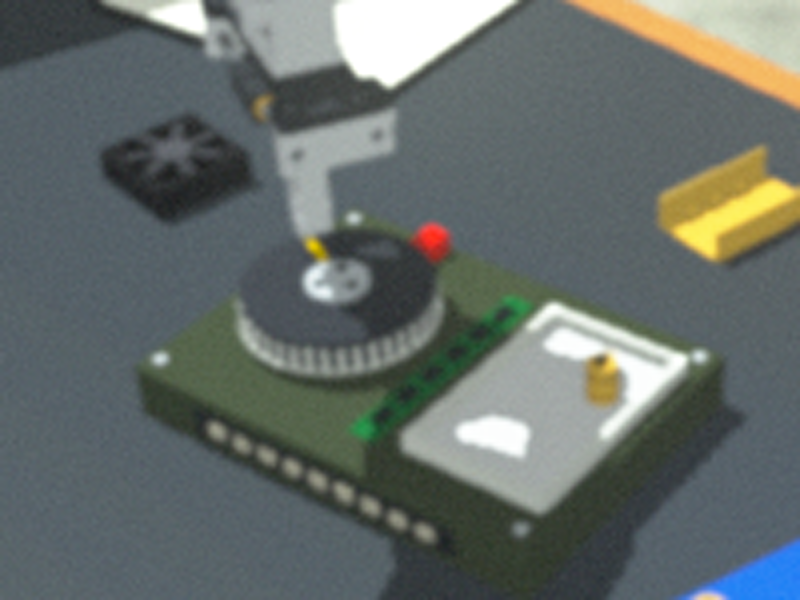

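The side crop shows the closed fingertips just above the ring at the yellow mark (about (315,240)), clear of the cap at (335,280). Now pressing about 6 mm.

Call:
carry_out(slide=[[0,0,-0.03],[0,0,-0.045],[0,0,-0.055],[0,0,-0.066],[0,0,-0.066],[0,0,-0.066]], dr=[[0,0,0],[0,0,0],[0,0,0],[0,0,0],[0,0,0],[0,0,0]], gripper=[0,0,0,0,0,0])

```text
clock: 2.2
eef_pos: [510.3, 228.6, 161.6]
eef_rot: [3.141, 0.0, 2.779]
wrist_force: [-1.5, 2.1, 10.1]
finger_gap: 0.9
finger_force: 4.8
```

```bash
python3 - <<'E'
from h import *
s=read_state();print(s["eef_pos"],s["wrist_force"])
c=np.array([495.3,188.5]);p=np.array([510.2,228.2])-c
for a in np.linspace(0,-1.06,11)[1:]:
    R=np.array([[np.cos(a),-np.sin(a)],[np.sin(a),np.cos(a)]])
    print(np.round((R@p-p)/250,3),round(a/2/np.pi,4))
E
```

```text
[510.32596976 228.56405514 161.64908907] [-1.53911787  2.10627108 10.14379392]
[ 0.016 -0.007] -0.0169
[ 0.032 -0.016] -0.0337
[ 0.047 -0.027] -0.0506
[ 0.06  -0.039] -0.0675
[ 0.072 -0.052] -0.0844
[ 0.083 -0.066] -0.1012
[ 0.092 -0.082] -0.1181
[ 0.099 -0.098] -0.135
[ 0.104 -0.116] -0.1518
[ 0.108 -0.133] -0.1687
```

Call:
carry_out(slide=[[0.016,-0.007,-0.003],[0.032,-0.016,-0.003],[0.047,-0.027,-0.003],[0.06,-0.039,-0.003],[0.072,-0.052,-0.003],[0.083,-0.066,-0.003],[0.092,-0.082,-0.003],[0.099,-0.098,-0.003],[0.104,-0.116,-0.003],[0.108,-0.133,-0.003]], dr=[[0,0,-0.0169],[0,0,-0.0337],[0,0,-0.0506],[0,0,-0.0675],[0,0,-0.0844],[0,0,-0.1012],[0,0,-0.1181],[0,0,-0.135],[0,0,-0.1518],[0,0,-0.1687]], gripper=[0,0,0,0,0,0,0,0,0,0])

```text
clock: 3.03
eef_pos: [537.2, 195.3, 161.0]
eef_rot: [3.141, -0.001, 1.714]
wrist_force: [-4.8, 4.6, 9.4]
finger_gap: 0.5
finger_force: 5.1
```

Call:
carry_out(slide=[[0,0,0],[0,0,0],[0,0,0.1],[0,0,0.2],[-0.1,-0.4,0.3],[-0.1,-0.7,0.3],[-0.1,-0.9,0.3],[-0.1,-0.9,0.3],[-0.1,-0.9,0.3],[-0.1,-0.9,0.3]], dr=[[0,0,0],[0,0,0],[0,0,0],[0,0,0],[0,0,0],[0,0,0],[0,0,0],[0,0,0],[0,0,0],[0,0,0]], gripper=[0,0,0,0,0,0,0,0,0,0])

```text
clock: 3.87
eef_pos: [511.6, -33.6, 235.5]
eef_rot: [-3.141, 0.001, 1.717]
wrist_force: [-0.7, 0.2, 0.4]
finger_gap: 0.4
finger_force: 0.0
```

```bash
python3 - <<'E'
from h import *
crop("top",188,178,288,278,6,"c2")
s=read_state();print(s["eef_pos"],s["eef_rot"],s["joints"],s["clock"])
E
```

```text
[511.65929213 -35.08347247 235.65485441] [3.14157406e+00 9.19837249e-04 1.71530901e+00] [-1.39588415e-01  2.84941815e-01  1.70429239e+00 -9.60750554e-04
  1.15208295e+00 -2.83710597e-01] 3.9167
```

View pics/c2.png

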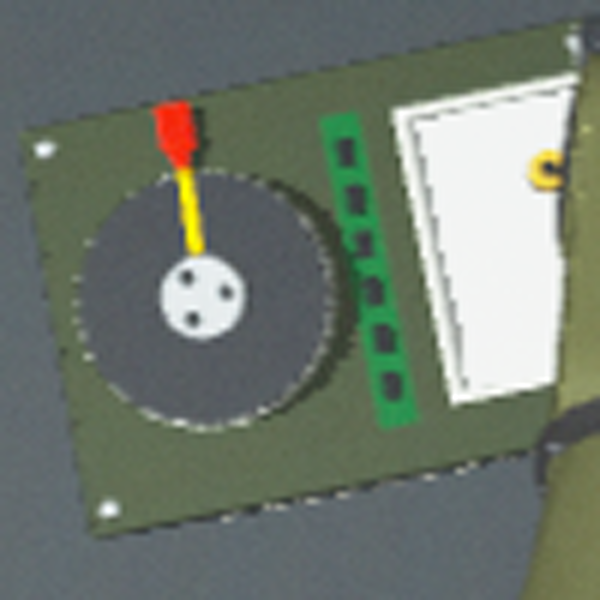

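The mark (outer end about (184,170), inner end (197,252)) now runs almost into the pointer tip at about (181,168). I'll measure the remaining angle.

```bash
python3 - <<'E'
from h import *
import cv2
im=np.mean([camera("top").astype(float) for _ in range(6)],0)
r,g,b=im[...,0],im[...,1],im[...,2]
X,Y=np.meshgrid(np.arange(512),np.arange(384))
reg=(X<245)&(X>195)&(Y>185)&(Y<260)
W=lambda m,z:np.array([w("top",u,v,z)[:2] for u,v in np.argwhere(m)[:,::-1]])
y=reg&(r>130)&(g>100)&(b<90)&(g>.6*r)
P=W(y,70);wt=(r+g-2*b)[y]
cen=np.average(P,0,weights=wt);U,S,V=np.linalg.svd((P-cen)*np.sqrt(wt)[:,None]);d=V[0]*np.sign(V[0][0])
print("mark",len(P),cen,"pca ang",np.arctan2(d[1],d[0]))
hsv=cv2.cvtColor(im.astype(np.uint8),cv2.COLOR_RGB2HSV)
# grey cap and olive outline
cap=((r>150)&(g>150)&(b>150)&(np.hypot(X-221.3,Y-227.2)<9)).astype(np.uint8);C=W(cap>0,74).mean(0)
print("cap",cap.sum(),C,"mark from cap",np.arctan2(*(cen-C)[::-1]))
red=reg&(r>120)&(g<60)&(b<60);Rd=W(red,53).mean(0);print("red",Rd,np.arctan2(*(Rd-C)[::-1]),np.hypot(*(Rd-C)))
gr=((g>r*1.3)&(g>b*1.2)&(g>60)&(X>235)&(X<262)&(Y>190)&(Y<255));G=W(gr,42);V=np.linalg.svd(G-G.mean(0))[2][0];print("green strip yaw",len(G),np.arctan(-V[0]/V[1]))
Q=lambda u,v,z=40: w("top",188+(u+.5)/6-.5,178+(v+.5)/6-.5,z)[:2]
for a,b_ in[((24,135),(95,535)),((24,135),(585,20)),((95,535),(545,452)),((44,149),(109,510)),((44,149),(573,40))]:
    e=Q(*b_)-Q(*a);print(np.arctan2(e[1],e[0]),np.hypot(*e))
E
```

```text
mark 45 [538.48747763 196.69047931] pca ang 0.15133839265004323
cap 137 [495.42709581 190.32733033] mark from cap 0.14671095269038417
red [579.90150117 203.76623993] 0.15776642452655817 85.53671405729293
green strip yaw 360 -1.3957172819700603
-2.964190672974863 204.83487993998574
-1.389247446049421 292.829319590843
-1.4121497864798318 228.01068136128973
-2.962797946411913 185.02225656076317
-1.3883646539175236 275.88743762835395
```

```bash
python3 - <<'E'
from h import *
im=np.mean([camera("side").astype(float) for _ in range(6)],0)
cv2.imwrite("pics/sm.png",im[:,:,::-1])
r,g,b=im[...,0],im[...,1],im[...,2]
X,Y=np.meshgrid(np.arange(512),np.arange(384))
W=lambda m,z:np.array([w("side",u,v,z)[:2] for u,v in np.argwhere(m)[:,::-1]])
def ax(m,z,wt=None):
    P=W(m,z);c=P.mean(0);V=np.linalg.svd(P-c)[2][0];V=V*np.sign(V[0]);return len(P),c,np.arctan2(V[1],V[0])
y=(X>150)&(X<220)&(Y>160)&(Y<215)&(r>130)&(g>100)&(b<100)&(g>.6*r)
print("mark",ax(y,70))
gr=((g>r*1.5)&(g>b*1.3)&(g>60)&(X>180)&(X<240)&(Y>185)&(Y<235));print("strip",ax(gr,42))
cap=(r>140)&(g>140)&(b>140)&(np.hypot(X-184,Y-190)<10);print("cap",cap.sum(),W(cap,74).mean(0))
red=(X>195)&(X<225)&(r>110)&(g<60)&(b<60);print("red",red.sum(),W(red,52).mean(0))
cv2.imwrite("pics/s2.png",cv2.resize(im[155:235,150:250,::-1],None,fx=7,fy=7,interpolation=cv2.INTER_CUBIC))
E
```

```text
mark (55, array([540.02875216, 195.9857931 ]), np.float64(0.14108949070553653))
strip (308, array([501.74697916, 105.07399484]), np.float64(0.17829142392039285))
cap 152 [493.03147201 187.59125724]
red 24 [580.39326331 198.93032187][ WARN:0@3.083] global loadsave.cpp:1063 imwrite_ Unsupported depth image for selected encoder is fallbacked to CV_8U.
```

View pics/s2.png

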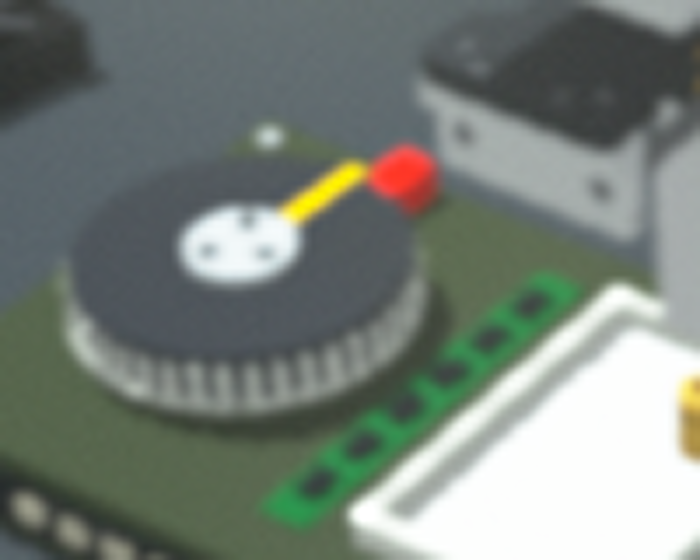

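The side crop shows the mark (300,210)-(360,165) ending at the red pointer, slightly toward -y. Both cameras put it about 0.03 rad past the pointer, so I'll make one small correction.

Call:
carry_out(slide=[[0.1,0.9,-0.1],[0.1,0.9,-0.1],[0.1,0.9,-0.1],[0.1,0.9,-0.1],[0.1,0.9,-0.1],[0.1,0.9,-0.1],[0.1,0.9,-0.232],[0.1,0.9,-0.232],[0.1,0.9,-0.232],[0.1,0.9,-0.232]], dr=[[0,0,0],[0,0,0],[0,0,0],[0,0,0],[0,0,0],[0,0,0],[0,0,0],[0,0,0],[0,0,0],[0,0,0]], gripper=[0,0,0,0,0,0,0,0,0,0])

```text
clock: 5.35
eef_pos: [537.5, 194.5, 178.4]
eef_rot: [3.141, -0.0, 1.718]
wrist_force: [0.6, -0.5, 0.9]
finger_gap: 0.7
finger_force: 0.0
```

Call:
carry_out(slide=[[0,0,-0.03],[0,0,-0.05],[0,0,-0.067],[0,0,-0.067],[0,0,-0.067],[0,0.003,-0.067],[-0.001,0.0055,-0.067],[-0.001,0.0055,-0.067],[-0.001,0.0055,-0.067],[-0.001,0.0055,-0.067]], dr=[[0,0,0],[0,0,0],[0,0,0],[0,0,0],[0,0,0],[0,0,0.0026],[0,0,0.0053],[0,0,0.0053],[0,0,0.0053],[0,0,0.0053]], gripper=[0,0,0,0,0,0,0,0,0,0])

```text
clock: 6.18
eef_pos: [537.7, 195.8, 161.9]
eef_rot: [3.139, 0.0, 1.752]
wrist_force: [-0.1, -2.2, 8.9]
finger_gap: 0.4
finger_force: 4.7
```

Call:
carry_out(slide=[[0,0,0.1],[0,0,0.2],[-0.1,-0.4,0.3],[-0.1,-0.7,0.3],[-0.1,-0.9,0.3],[-0.1,-0.9,0.3],[-0.1,-0.9,0.3],[-0.1,-0.9,0.3],[-0.1,-0.9,0.3]], dr=[[0,0,0],[0,0,0],[0,0,0],[0,0,0],[0,0,0],[0,0,0],[0,0,0],[0,0,0],[0,0,0]], gripper=[0,0,0,0,0,0,0,0,0])

```text
clock: 6.93
eef_pos: [511.6, -32.5, 236.1]
eef_rot: [3.141, 0.001, 1.748]
wrist_force: [0.2, 0.2, 0.1]
finger_gap: 0.5
finger_force: 0.0
```

```bash
cat > meas.py <<'E'
from h import *
def ax(n,m,z):
    P=np.array([w(n,u,v,z)[:2] for u,v in np.argwhere(m)[:,::-1]]);c=P.mean(0);V=np.linalg.svd(P-c)[2][0];V=V*np.sign(V[0]);return len(P),c,np.arctan2(V[1],V[0])
X,Y=np.meshgrid(np.arange(512),np.arange(384))
for n,a,s in(("top",(195,245,185,260),(235,262,190,255)),("side",(150,220,160,215),(180,240,185,235))):
    im=np.mean([camera(n).astype(float) for _ in range(6)],0);r,g,b=im[...,0],im[...,1],im[...,2]
    box=lambda q:(X>q[0])&(X<q[1])&(Y>q[2])&(Y<q[3])
    print(n,"mark",ax(n,box(a)&(r>130)&(g>100)&(b<95)&(g>.6*r),70),"strip",ax(n,box(s)&(g>r*1.4)&(g>b*1.25)&(g>60),42))
s=read_state();print(s["eef_pos"],s["eef_rot"],s["clock"])
E
python3 meas.py
```

```text
top mark (44, array([538.47137391, 197.52629091]), np.float64(0.19101205602883473)) strip (340, array([508.81298226, 109.72322343]), np.float64(0.17772545901709344))
side mark (54, array([539.99963516, 197.02353999]), np.float64(0.18358638839717625)) strip (355, array([502.22949578, 105.81156421]), np.float64(0.17638062117982461))
[511.96845949 -28.37277995 235.61809365] [-3.14155957e+00 -4.32518713e-05  1.75261424e+00] 7.5333
```

The mark reads 0.19 and 0.18 rad against the unit axis at 0.177, so the pulley is aligned. Nuts next: going above the nut at (477,-140).

Call:
carry_out(slide=[[-0.142,-0.446,-0.1],[-0.142,-0.446,-0.1],[-0.142,-0.446,-0.1],[-0.142,-0.446,-0.34],[-0.142,-0.446,-0.34],[-0.142,-0.446,-0.34],[-0.142,-0.446,-0.34],[-0.142,-0.446,-0.34]], dr=[[0,0,0],[0,0,0],[0,0,0],[0,0,0],[0,0,0],[0,0,0],[0,0,0],[0,0,0]], gripper=[50,50,50,50,50,50,50,50])

```text
clock: 8.2
eef_pos: [477.1, -140.1, 152.0]
eef_rot: [3.14, 0.001, 1.753]
wrist_force: [-1.3, -0.3, -0.0]
finger_gap: 46.5
finger_force: 0.0
```

```bash
python3 - <<'E'
from h import *
for q in [(476.6,-140,3),(476.6,-140,31),(575.3,-181.6,31)]: print(px("side",q))
crop("side",210,190,390,325,4,"s3")
s=read_state();print(s["eef_pos"],s["finger_gap"])
E
```

```text
[276.75056874 280.04306309]
[276.9549168  270.88963203]
[321.02783721 257.01265079]
[ 477.20440292 -140.05094396  152.23876932] 46.980969509757216
```

View pics/s3.png

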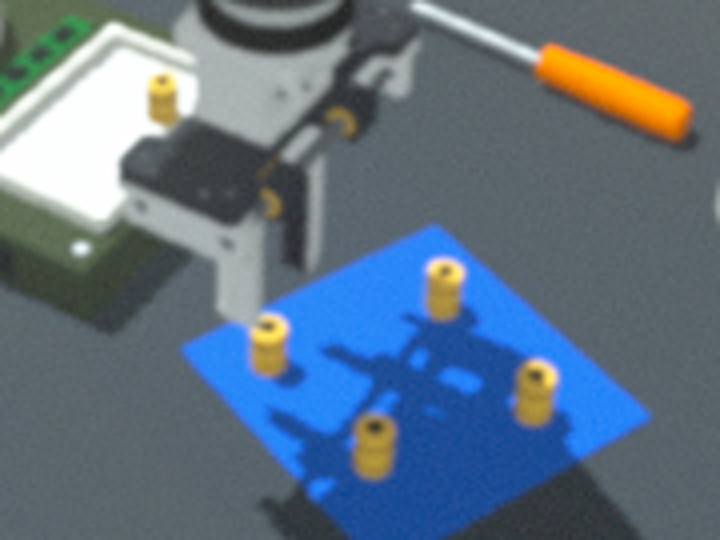

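The side crop shows the open fingers above the nut, whose top is at (269,328), within a pixel of where I predicted. Descending to grasp.

Call:
carry_out(slide=[[0,0,-0.1],[0,0,-0.182],[0,0,-0.182],[0,0,-0.182],[0,0,-0.182],[0,0,-0.182],[0,0,-0.182],[0,0,-0.182],[0,0,-0.182],[0,0,-0.182]], dr=[[0,0,0],[0,0,0],[0,0,0],[0,0,0],[0,0,0],[0,0,0],[0,0,0],[0,0,0],[0,0,0],[0,0,0]], gripper=[50,50,50,0,0,0,0,0,0,0], newtons=20)

```text
clock: 9.08
eef_pos: [476.9, -140.3, 106.1]
eef_rot: [3.14, 0.001, 1.752]
wrist_force: [-1.6, 0.2, 8.6]
finger_gap: 19.6
finger_force: 20.0
```

Call:
carry_out(slide=[[0,0,0.16],[0,0,0.32],[0.044,0.3,0.36],[0.044,0.625,0.36],[0.044,0.625,0.36],[0.044,0.625,0.36],[0.044,0.625,0.36],[0.044,0.625,0.22],[0.044,0.625,0.22],[0.044,0.625,0.22]], dr=[[0,0,0],[0,0,0],[0,0,0],[0,0,0],[0,0,0],[0,0,0],[0,0,0],[0,0,0],[0,0,0],[0,0,0]], gripper=[0,0,0,0,0,0,0,0,0,0])

```text
clock: 9.92
eef_pos: [486.8, 15.8, 159.6]
eef_rot: [-3.138, -0.001, 1.752]
wrist_force: [-0.1, -0.0, -0.4]
finger_gap: 19.7
finger_force: 20.0
```

Call:
carry_out(slide=[[0,0,-0.04],[0,0,-0.06],[0,0,-0.068],[0,0,-0.068],[0,0,-0.068],[0,0,-0.068]], dr=[[0,0,0],[0,0,0],[0,0,0],[0,0,0],[0,0,0],[0,0,0]], gripper=[0,0,0,0,0,0])

```text
clock: 10.42
eef_pos: [487.5, 15.9, 143.4]
eef_rot: [3.141, 0.0, 1.752]
wrist_force: [-0.4, -0.0, -1.4]
finger_gap: 19.8
finger_force: 20.0
```

Call:
carry_out(slide=[[0,0,-0.004],[0,0,-0.004],[0,0,-0.004],[0,0,-0.004],[0,0,-0.004],[0,0,-0.004],[0,0,0.1],[0,0,0.25],[0,0,0.35],[0,0,0.35]], dr=[[0,0,0],[0,0,0],[0,0,0],[0,0,0],[0,0,0],[0,0,0],[0,0,0],[0,0,0],[0,0,0],[0,0,0]], gripper=[0,0,32,32,32,32,32,32,32,32])

```text
clock: 11.25
eef_pos: [488.8, 16.1, 235.5]
eef_rot: [3.134, 0.002, 1.752]
wrist_force: [-0.1, -1.4, 0.7]
finger_gap: 30.1
finger_force: 0.0
```

Call:
carry_out(slide=[[0.351,-0.79,0],[0.351,-0.79,0],[0.351,-0.79,0],[0.351,-0.79,0],[0.351,-0.79,0],[0.351,-0.79,0],[0.351,-0.79,-0.32],[0.351,-0.79,-0.32],[0.351,-0.79,-0.32],[0.351,-0.79,-0.32]], dr=[[0,0,0],[0,0,0],[0,0,0],[0,0,0],[0,0,0],[0,0,0],[0,0,0],[0,0,0],[0,0,0],[0,0,0]], gripper=[50,50,50,50,50,50,50,50,50,50])

```text
clock: 12.08
eef_pos: [574.6, -180.9, 149.4]
eef_rot: [-3.138, -0.002, 1.752]
wrist_force: [0.6, 0.4, 1.7]
finger_gap: 46.9
finger_force: 0.0
```

Call:
carry_out(slide=[[0,0,0],[0,0,-0.1],[0,0,-0.182],[0,0,-0.182],[0,0,-0.182],[0,0,-0.182],[0,0,-0.182],[0,0,-0.182],[0,0,-0.182],[0,0,-0.182]], dr=[[0,0,0],[0,0,0],[0,0,0],[0,0,0],[0,0,0],[0,0,0],[0,0,0],[0,0,0],[0,0,0],[0,0,0]], gripper=[50,50,50,50,0,0,0,0,0,0])

```text
clock: 12.92
eef_pos: [575.6, -181.6, 106.4]
eef_rot: [3.14, 0.001, 1.752]
wrist_force: [-0.6, 1.6, 7.4]
finger_gap: 19.5
finger_force: 20.0
```

Call:
carry_out(slide=[[0,0,0.16],[0,0,0.32],[-0.219,0.919,0.36],[-0.219,0.919,0.36],[-0.219,0.919,0.36],[-0.219,0.919,0.36],[-0.219,0.919,0.36],[-0.219,0.919,0.36],[-0.219,0.919,0.36],[-0.219,0.919,0.36]], dr=[[0,0,0],[0,0,0],[0,0,0],[0,0,0],[0,0,0],[0,0,0],[0,0,0],[0,0,0],[0,0,0],[0,0,0]], gripper=[0,0,0,0,0,0,0,0,0,0])

```text
clock: 13.75
eef_pos: [520.3, 49.4, 195.6]
eef_rot: [3.141, 0.0, 1.755]
wrist_force: [0.6, -0.2, 0.1]
finger_gap: 19.7
finger_force: 20.0
```

```bash
python3 - <<'E'
from h import *
crop("side",130,140,370,320,3,"s4")
s=read_state();print(s["eef_pos"],s["finger_gap"])
E
```

```text
[520.51908712  48.41349198 195.47931799] 19.652485292742483
```

View pics/s4.png

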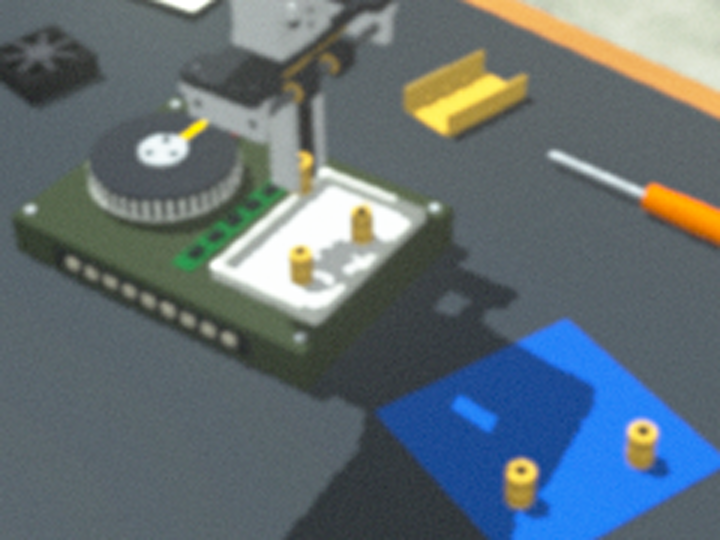

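The side crop shows the first nut standing in the tray at (301,265) beside nut0 at (361,223). The third nut is held over the tray at (303,170), and two spares remain on the pad. Lowering the third nut.

Call:
carry_out(slide=[[0,0,-0.12],[0,0,-0.19],[0,0,-0.208],[0,0,-0.212],[0,0,-0.212],[0,0,-0.212],[0,0,-0.212],[0,0,-0.212],[0,0,-0.212],[0,0,-0.212]], dr=[[0,0,0],[0,0,0],[0,0,0],[0,0,0],[0,0,0],[0,0,0],[0,0,0],[0,0,0],[0,0,0],[0,0,0]], gripper=[0,0,0,0,0,0,32,32,32,32])

```text
clock: 14.63
eef_pos: [520.5, 48.3, 142.3]
eef_rot: [3.141, 0.0, 1.752]
wrist_force: [-0.6, -1.2, 0.2]
finger_gap: 30.4
finger_force: 0.0
```

Call:
carry_out(slide=[[0,0,0.1],[0,0,0.2],[0,0,0.35],[-0.5,0,0.5],[-0.5,-0.5,0.5],[-0.5,-0.5,0.5],[-0.5,-0.5,0.5],[-0.5,-0.5,0.5],[-0.5,-0.5,0.5],[-0.5,-0.5,0.5]], dr=[[0,0,0],[0,0,0],[0,0,0],[0,0,0],[0,0,0],[0,0,0],[0,0,0],[0,0,0],[0,0,0],[0,0,0]], gripper=[32,32,32,32,32,32,32,32,32,32])

```text
clock: 15.47
eef_pos: [395.2, -77.4, 267.7]
eef_rot: [3.14, 0.001, 1.75]
wrist_force: [0.2, 0.2, -0.3]
finger_gap: 29.9
finger_force: 0.0
```

```bash
python3 - <<'E'
from h import *
crop("side",130,140,370,320,3,"s5")
E
python3 meas.py
```

```text
top mark (43, array([538.07596401, 197.26020299]), np.float64(0.18907741162168912)) strip (338, array([508.8307783 , 109.81352705]), np.float64(0.17713176567500216))
side mark (3, array([549.95017658, 122.32970919]), np.float64(0.4705221282953904)) strip (188, array([466.86935723,  99.323537  ]), np.float64(0.14128349369371881))
[395.47530178 -76.59479916 267.09424361] [-3.14146355e+00 -6.54328856e-05  1.75232699e+00] 16.1167
```

View pics/s5.png

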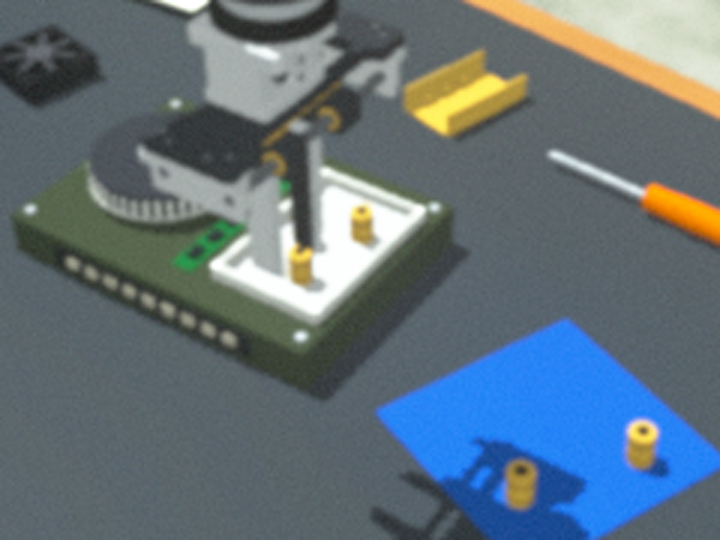

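The gripper hides the third nut here. The other two tray nuts, (301,265) and (361,223), and the spares are in place. I'll use the last view from above.

```bash
python3 - <<'E'
from h import *
crop("top",188,178,388,278,4,"c9")
E
```

```text
(no output)
```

View pics/c9.png

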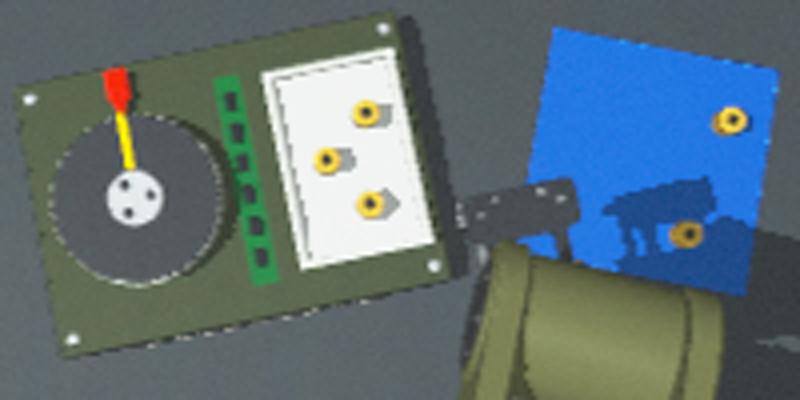

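The top crop shows three upright nuts in the tray at (367,112), (327,160) and (371,205). The spares are unmoved at (733,120) and (688,234), and the mark points at the red tip.

```bash
python3 -c "
from cell import *
print(sign_off())"
```

```text
the job is handed in; nothing more can be done
None
```

The job is handed in: the pulley's mark points at the red pointer to within about 0.01 rad, the tray holds exactly three nuts, and the two spares stand unmoved on the pad; the arm never went near the fan, screwdriver, can or bracket.

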